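# Set the blood tubes rolling and start the countdown

### The arm

A 7-joint arm with a two-finger parallel gripper is mounted at the origin on the work surface. World frame = base frame: x ahead of the robot, y to its left, z up, the work surface at z = 0. Lengths are in mm, angles in rad, forces in N, time in s.
With the tool pointing down it reaches from about 425 to 1025 mm from the base axis. Payload 9.4 kg.
Tool frame: the origin (TCP) lies midway between the tips of the shut fingers; the grasp point (between the pads) lies 19 mm behind it (arm.hold_point_z is the distance from the TCP to the grasp point, in mm); z points along the fingers, y is the line along which they close (so a half turn about z gives the same grasp; the last joint's range is limited). The gripper opens to 93 mm and grips with 3 to 60 N. Pads are 15 mm wide; open, the fingers measure 128 mm over their backs; the gripper's body (75 mm by 188 mm) begins 65 mm behind the grasp point.
Start: joints at [-1.301, 0.599, -0.003, 1.599, 0.002, 0.943, -0.08], TCP at [246.426, 681.834, 185.318] pointing down, gripper open.
Joint ranges: [-2.57, 2.57], [-0.35, 1.97], [-1.29, 1.29], [0.11, 2.56], [-1.05, 4.19], [0.11, 1.86], [-2.63, 2.63]. Speed limits (rad/s): [2.22, 2.22, 3.01, 3.01, 3.14, 3.14, 3.14].

### API

Orientations are given as [roll, pitch, yaw] about the fixed x, y, z axes, in that order (R = Rz(yaw) Ry(pitch) Rx(roll)).
In Python, from rig import status, eyes, arm gives the robot as it stands.
- The arm moves only by the tool jog_arm, never from a script. Its argument "series" is a list of rows, each a list of 7 numbers: the turn, a rotation vector about the tool's x, y, z in degrees, then the shift along the tool's x, y, z in m, then the opening, from -1 (shut) to 1 (fully open). A call has 1 to 12 rows; each row shifts and turns the commanded pose from where the row before left it, along the tool's axes as they then stand; what a row does not reach is not made up. A row lasts 1/10 s, in which the tool goes at most 50 mm and 8.59 degrees, less where a joint would pass 70% of its speed; a pose out of reach is approached as far as the arm can. A call is refused whole if a number of a shift passes 0.05 or a number of a turn 8.59, either way. A call with a gripper value outside its range is refused whole. The fingers move at their own pace and stop on an object; the grip force is fixed at half the most. Time passes only in rows, so rows that do not move let the fingers close. It gives the time, the measured TCP pose, the force, the opening and the grip force at its end, in the units of the state.
- status.sense(): the state, without advancing time (a new reading comes with each control period).
- eyes.grab_frame(name): name is "side" or "top" or "wrist"; returns a dict with "img" (400x640x3 uint8, red, green, blue), "mtx" (3x3 intrinsics, pixels), "distortion" ([k1, k2, p1, p2, k3] as OpenCV has them; the pictures are not rectified), "T" (4x4, takes a point from camera to world coordinates). Camera axes: x right, y up, looking along -z (the intrinsics and any distortion apply to the point x, -y, -z); pixel columns grow to the right and rows downward; lengths in mm; the calibration is good to about 2 mm. A picture is of the moment at which its call begins. There is no depth.
- arm.sign_off(): hands the job in; it is judged then, once.
Trained networks look in the newest picture that a camera, given by its name, has taken for a name from the list of things; names that differ only in an ending like _2 or _b are one class to them, and where a whole thing is asked for, a point or a joint stands for the part that bears it (a point fixed in the world has none). Each returns a list of dicts, best first, with "score" (0 to 1); they miss things now and then, are a little off and sometimes report something else, mostly with a low value. They report only what shows in the picture. A call takes as long as a camera call. They do not tell look-alikes from the thing itself.
- eyes.recognise(name, camera): "extent" ([left, top, right, bottom] in pixels, round what is visible of it).
- eyes.cut_out(name, camera): "mask" (400x640 bool, what is visible of it) and "extent" ([left, top, right, bottom] in pixels, round what is visible of it).
The state is a dict: "time_s": time; "q": joint angles; "dq": joint speeds; "effort": joint torques, N m; "eef_pos": TCP position; "orientation": TCP orientation; "wrist_force": force on the tool from outside, world axes, zero at the start; "ft_torque": the same for the moment, N m; "gripper_width": finger opening in mm; "grasp_force": force on a finger pad.
Only numpy, scipy, OpenCV 4.12 (cv2) and the standard library are available. Lean on these libraries where they do the work, as an engineer would, in place of code of your own. Each camera call takes 0.05 s, during which the arm holds its last target. There are 200 camera calls.

### The job

The blood tubes are lying on the roller mixer: start them mixing. With a light fingertip press and release the mixer's green power key, then its blue slow-speed key, and once both are done the orange start key on the countdown timer. Pick nothing up, press no other key, leave the timer where it lies and the tubes and everything else undisturbed, and finish with the hand clear.

Things in the scene. Friction and masses are not known exactly. Their poses are not given: they have to be found in the camera images.
- mixer: White five-roller tube mixer, fixed, 360 mm deep (x), 220 mm wide (y). Origin: centre of its underside; x points from console to rollers, z up. Console: flat dark blue panel 95 mm high at x = -180 to -98 mm, the end facing the robot; on it a row of three round keys (x = -154 mm), 22 mm in diameter, 56 mm apart, 5 mm proud. Rollers and tubes behind it reach 98 mm high.
- mixer_power_top (a point): Top centre of the green power key at rest, 100 mm above the table: the left key seen from the robot (+y in the mixer's frame).
- mixer_power (a joint): Travel of the green power key: m, 0 = up, 0.004 = fully down; springs back. Begins to move at 0.9 N, fully down at 4.4 N. Counts as pressed beyond 0.0025 for 0.1 s. Light touch: never over 20 N.
- mixer_slow_top (a point): Top centre of the blue slow-speed key (one chevron), the middle key, 100 mm above the table.
- mixer_slow (a joint): Travel of the blue slow-speed key: m, 0 = up, 0.004 = fully down; springs back. Begins to move at 0.9 N, fully down at 4.4 N. Counts as pressed beyond 0.0025 for 0.1 s. Light touch: never over 20 N.
- mixer_fast_top (a point): Top centre of the yellow fast-speed key (two chevrons), the right key; it must not be pressed.
- mixer_fast (a joint): Travel of the yellow fast-speed key: same spring; pressed by mistake beyond 0.0015.
- timer: Dark grey countdown timer lying loose and flat left or right of the mixer, 85 mm (x) by 105 mm (y), top face 24 mm high, about 180 g. Origin: centre of its underside; x points from its keys to its display, z up. Two round keys 22 mm in diameter, 48 mm apart, 5 mm proud, on the side nearer the robot. Press it where it lies, never pick it up.
- timer_start_top (a point): Top centre of the timer's orange start key at rest, 29 mm above the table (left key, +y in the timer's frame).
- timer_start (a joint): Travel of the orange start key: m, 0 = up, 0.004 = fully down; springs back. Begins to move at 0.9 N, fully down at 4.4 N. Counts as pressed beyond 0.0025 for 0.1 s. Light touch: never over 20 N.
- timer_clear_top (a point): Top centre of the timer's white clear key (right key); it must not be pressed.
- timer_clear (a joint): Travel of the white clear key: same spring; pressed by mistake beyond 0.0015.
- tube_a: Purple-capped blood tube lying on the mixer's rollers, 16 mm diameter, 100 mm long, 18 g, loose; origin on its axis at mid-length, x axis along it towards the cap. Bystander: leave it lying.
- tube_b: Purple-capped blood tube lying on the mixer's rollers, 16 mm diameter, 100 mm long, 18 g, loose; origin on its axis at mid-length, x axis along it towards the cap. Bystander: leave it lying.
- tube_c: Purple-capped blood tube lying on the mixer's rollers, 16 mm diameter, 100 mm long, 18 g, loose; origin on its axis at mid-length, x axis along it towards the cap. Bystander: leave it lying.
- dish: Blue kidney dish with two tubes in it, about 200 mm (x) by 110 mm (y), 40 mm high, loose, on the other side of the mixer from the timer. Origin near the middle of its underside. Bystander.
- bottle: White flat-sided sanitiser bottle, 55 by 85 mm, 180 mm high, loose; origin: centre of its underside. Bystander.
- tape: White tape roll lying flat, 66 mm diameter, 25 mm high, loose; origin: centre of its underside. Bystander.
Not all that is in view belongs to the job. Of the things that look like the timer, the smallest one is meant.

How it is judged:
By the outcome, as a careful person would: the job done as asked, in the order asked, and still so for the second after the job is handed in, with the robot touching nothing.
It also fails if it takes over 50 s, if anything falls off the work surface, if the arm or the gripper's body presses on something with over 40 N, if the wrist force passes 120 N, or if a joint passes its speed limit or range.

## Working session

There is one attempt and no reset: what is moved stays moved. The work goes in short steps, Python scripts to look and compute and a tool call to move; the robot and the scene stay as the last step left them, time stands still between calls to the robot, and variables do not carry over. Pictures are saved under pics/ and viewed, at most 10 in all, crops included, and the job is handed in when it is done.

Besides the shell and the picture viewer there is one more tool, called after "Emit:" as a command line: name --pt "numbers of a row" for each row, then --argument value for the rest. jog_arm: Moves the arm, as the interface text tells. Its arguments: {"type":"object","properties":{"series":{"type":"array","items":{"type":"array","items":{"type":"number"}}}},"required":["series"]}

```bash
mkdir -p pics; ls
cat > h.py <<'E'
import numpy as np, cv2
from rig import status, eyes, arm
def ray(f,px):
    K=np.array(f["mtx"],float);D=np.array(f["distortion"],float);T=np.array(f["T"],float)
    u=cv2.undistortPoints(np.array([[px]],float),K,D)[0,0]
    d=T[:3,:3]@np.array([u[0],-u[1],-1.]);return T[:3,3],d
def at_z(f,px,z):
    o,d=ray(f,px);return o+d*(z-o[2])/d[2]
def proj(f,p):
    K=np.array(f["mtx"],float);D=np.array(f["distortion"],float);T=np.array(f["T"],float)
    c=T[:3,:3].T@(np.array(p,float)-T[:3,3])
    return cv2.projectPoints(np.array([[c[0],-c[1],-c[2]]]),np.zeros(3),np.zeros(3),K,D)[0][0,0]
def save(f,n,box=None,s=1):
    im=f["img"][:,:,::-1]
    if box: im=im[box[1]:box[3],box[0]:box[2]]
    cv2.imwrite("pics/"+n,cv2.resize(im,None,fx=s,fy=s,interpolation=cv2.INTER_CUBIC))
E
python3 - <<'E'
from h import *
f=eyes.grab_frame("top");save(f,"top.png");np.save("top.npy",f,allow_pickle=True)
g=eyes.grab_frame("side");save(g,"side.png");np.save("side.npy",g,allow_pickle=True)
for n in ["timer","mixer","mixer_power_top","timer_start_top"]:
  for c in("top","side"):
    print(n,c,[(np.round(r["extent"]).tolist(),round(r["score"],2)) for r in eyes.recognise(n,c)][:5])
print(status.sense())
E
```

```text
pics
timer top [([338.0, 257.0, 393.0, 309.0], 0.97), ([254.0, 259.0, 300.0, 312.0], 0.77), ([390.0, 208.0, 429.0, 244.0], 0.55)]
timer side [([373.0, 260.0, 456.0, 330.0], 0.83), ([374.0, 132.0, 411.0, 168.0], 0.69), ([400.0, 178.0, 470.0, 237.0], 0.6)]
mixer top [([295.0, 122.0, 370.0, 239.0], 0.94)]
mixer side [([214.0, 139.0, 390.0, 261.0], 0.96)]
mixer_power_top top []
mixer_power_top side [([358.0, 215.0, 364.0, 218.0], 0.4)]
timer_start_top top [([280.0, 294.0, 289.0, 299.0], 0.58), ([346.0, 283.0, 354.0, 287.0], 0.54)]
timer_start_top side [([432.0, 207.0, 444.0, 220.0], 0.65), ([394.0, 152.0, 396.0, 156.0], 0.56), ([372.0, 177.0, 380.0, 187.0], 0.32)]
{'time_s': 0.5, 'q': array([-1.30068138,  0.59936213, -0.00253821,  1.59944591,  0.00179559,
        0.94292351, -0.07977535]), 'dq': array([ 0.00020541, -0.00033679,  0.00105168, -0.00089156,  0.000531  ,
        0.00012934,  0.00068691]), 'effort': array([-2.25818359e-03, -7.64190173e+01,  1.49459884e+00, -2.52503836e+01,
       -5.24200592e-02,  1.11817426e-02,  4.12665383e-05]), 'eef_pos': array([246.40223588, 681.7952583 , 185.25583994]), 'orientation': array([-3.14145813e+00,  3.19687230e-05,  2.79485312e+00]), 'wrist_force': array([ 0.33660098, -0.4419118 , -0.47226197]), 'ft_torque': array([-1.90830108e-03,  9.17286290e-05,  1.23145280e-02]), 'grasp_force': 0.0, 'gripper_width': 92.78349827043301}
```

View pics/top.png

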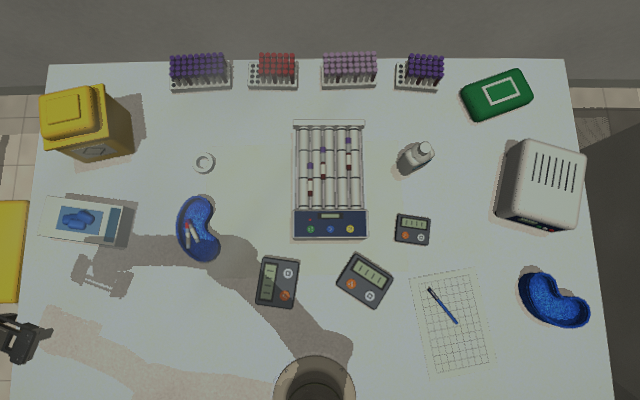

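View pics/side.png

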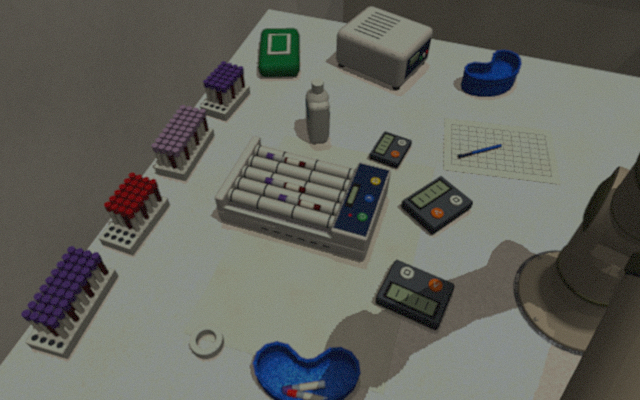

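Timer look-alikes in the top view are at (277,282), (365,280) and (413,229). The one at (413,229) is the smallest, and it lies right of the mixer opposite the dish, so I choose that. The mixer keys are near (311,229), (331,229) and (350,229). Next I check with a close crop and key centroids.

Run:
```python
from h import *
f=np.load("top.npy",allow_pickle=True).item();g=np.load("side.npy",allow_pickle=True).item()
save(f,"crop.png",(285,200,440,255),5)
def blob(F,box,lo,hi):
    im=F["img"][box[1]:box[3],box[0]:box[2]];h=cv2.cvtColor(im,cv2.COLOR_RGB2HSV)
    m=cv2.inRange(h,np.array(lo),np.array(hi));n,l,s,c=cv2.connectedComponentsWithStats(m)
    i=1+np.argmax(s[1:,4]);return c[i]+[box[0],box[1]],int(s[i,4])
spec={"green":((50,100,60),(85,255,255),100),"yellow":((20,110,90),(35,255,255),100),"orange":((4,130,90),(18,255,255),29)}
B={"top":{"green":(300,220,320,238),"yellow":(340,220,362,238),"orange":(394,222,415,245)},
"side":{"green":(350,205,372,228),"yellow":(365,170,390,192),"orange":(385,145,408,165)}}
K={}
for nm,F in(("top",f),("side",g)):
  for k,(lo,hi,z) in spec.items():
    try:
      c,a=blob(F,B[nm][k],lo,hi);p=at_z(F,c,z);K[nm,k]=p;print(nm,k,c.round(1),a,p.round(1))
    except Exception as e: print(nm,k,e)
for nm,F in(("top",f),("side",g)):
  im=F["img"]
  a=np.array([at_z(F,p,24)for p in ({"top":[(397,213),(431,218),(428,244),(394,240)],"side":[(369,155),(383,132),(411,144),(401,165)]}[nm])])
  print(nm,"timer edges",np.linalg.norm(np.roll(a,-1,0)-a,axis=1).round())
for b in [(338,257,393,309),(254,259,300,312)]: print(at_z(f,b[:2],24)[:2]-at_z(f,b[2:],24)[:2])
print(f["T"].round(2),g["T"].round(2))
```

```text
top green [310.3 229. ] 30 [479.    3.1 100. ]
top yellow [349.8 228.6] 38 [ 478.3 -108.7  100. ]
top orange [404.8 234.9] 34 [ 463.1 -282.4   29. ]
side green [361.9 216.4] 49 [479.8   0.  100. ]
side yellow [375.3 180.4] 41 [ 478.  -112.4  100. ]
side orange [394.7 153.3] 40 [ 462.8 -286.9   29. ]
top timer edges [106.  81. 104.  84.]
side timer edges [100.  86.  86.  88.]
[154.55509584 157.69829927]
[155.54492382 135.92720785]
[[-2.00000e-02  9.80000e-01 -1.80000e-01  3.75460e+02]
 [-1.00000e+00 -2.00000e-02  2.00000e-02 -5.74000e+00]
 [ 1.00000e-02  1.90000e-01  9.80000e-01  1.13186e+03]
 [ 0.00000e+00  0.00000e+00  0.00000e+00  1.00000e+00]] [[-9.5000e-01  2.4000e-01 -2.0000e-01  3.6008e+02]
 [-3.1000e-01 -7.3000e-01  6.1000e-01  6.7689e+02]
 [ 1.0000e-02  6.4000e-01  7.7000e-01  9.6778e+02]
 [ 0.0000e+00  0.0000e+00  0.0000e+00  1.0000e+00]]
```

View pics/crop.png

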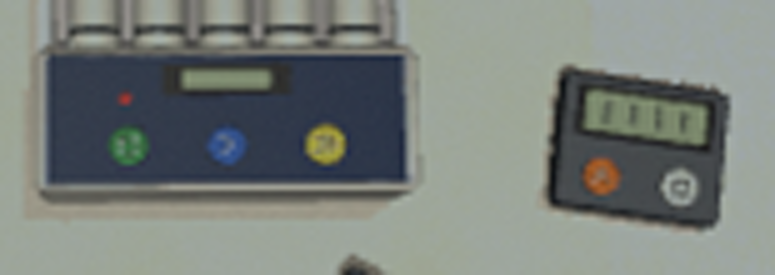

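The crop confirms the choice. The console shows green at (311,229), blue at (331,229) and yellow at (350,229). The timer measures about 105x83 mm, with orange start at (405,235) to the left of the white key. The targets are green (479,1.5,100), blue (479,-54.5,100) and start (463,-284.5,29).

Emit:
jog_arm --pt "0 0 -6.6 0 0 0 -1" --pt "0 0 -6.6 0 0 0 -1" --pt "0 0 -6.65 0 0 0 -1" --pt "0 0 0 -0.01 -0.03 0 -1" --pt "0 0 0 -0.0155 -0.045 0 -1" --pt "0 0 0 -0.0155 -0.045 0 -1" --pt "0 0 0 -0.0155 -0.045 0 -1" --pt "0 0 0 -0.0155 -0.045 0 -1" --pt "0 0 0 -0.0155 -0.045 0 -1" --pt "0 0 0 -0.0155 -0.045 0 -1" --pt "0 0 0 -0.0155 -0.045 0 -1" --pt "0 0 0 -0.0155 -0.045 0 -1"

```text
time_s: 1.7
eef_pos: [380.8, 290.1, 185.7]
orientation: [3.141, 0.001, 3.141]
wrist_force: [2.1, -0.3, 0.8]
gripper_width: 2.2
grasp_force: 0.0
```

Emit:
jog_arm --pt "0 0 0 -0.0155 -0.045 0 -1" --pt "0 0 0 -0.0155 -0.045 0 -1" --pt "0 0 0 -0.0155 -0.045 0 -1" --pt "0 0 0 -0.0155 -0.045 0 -1" --pt "0 0 0 -0.0155 -0.045 0 -1" --pt "0 0 0 0 0 0 -1" --pt "0 0 0 0 0 0 -1" --pt "0 0 0 0 0 0 -1"

```text
time_s: 2.5
eef_pos: [457.5, 67.9, 185.4]
orientation: [3.141, 0.0, -3.141]
wrist_force: [-0.3, 0.2, -0.5]
gripper_width: 0.5
grasp_force: 0.0
```

Emit:
jog_arm --pt "0 0 0 -0.01 -0.033 0 -1" --pt "0 0 0 -0.0115 -0.0335 0 -1" --pt "0 0 0 0 0 0 -1" --pt "0 0 0 0 0 0 -1"

```text
time_s: 2.9
eef_pos: [479.1, 1.4, 185.3]
orientation: [3.141, -0.0, -3.141]
wrist_force: [-0.6, 0.4, 0.2]
gripper_width: 0.7
grasp_force: 0.0
```

Run:
```python
from h import *
w=eyes.grab_frame("wrist");save(w,"wrist1.png");np.save("w1.npy",w,allow_pickle=True)
g=eyes.grab_frame("side");s=status.sense();print(s["eef_pos"],w["T"].round(2))
for p in [(479,1.5,100),(479,-54.5,100),(478,-110.5,100),s["eef_pos"]]: print(proj(w,p).round(1))
```

```text
[478.85670937   2.17001813 185.28271657] [[ 0.0000e+00 -9.6000e-01 -2.9000e-01  3.9837e+02]
 [ 1.0000e+00  0.0000e+00 -0.0000e+00  5.5000e-01]
 [ 0.0000e+00 -2.9000e-01  9.6000e-01  3.8557e+02]
 [ 0.0000e+00  0.0000e+00  0.0000e+00  1.0000e+00]]
[318.2 194. ]
[266.1 194.1]
[214.1 193.2]
[319.4 223.6]
```

View pics/wrist1.png

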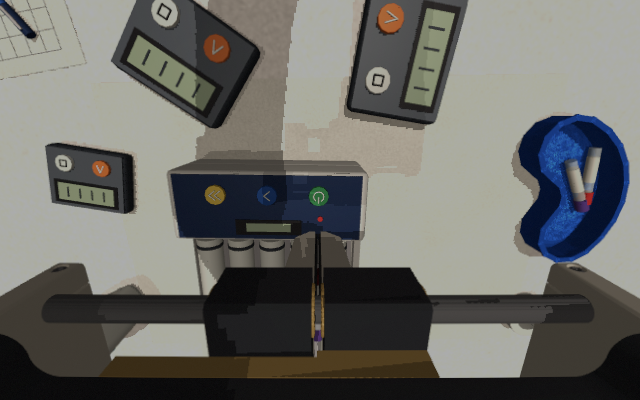

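The wrist view shows green at (318,196), blue at (266,196), yellow at (215,196) and the small timer's orange key at (101,169). The mixer keys agree with my projections. I go down on green.

Emit:
jog_arm --pt "0 0 0 0 0 0.03 -1" --pt "0 0 0 0 0 0.03 -1" --pt "0 0 0 0 0 0.015 -1" --pt "0 0 0 0 0 0.005 -1" --pt "0 0 0 0 0 0 -1" --pt "0 0 0 0 0 0 -1"

```text
time_s: 3.6
eef_pos: [479.5, 0.9, 106.0]
orientation: [3.141, 0.001, -3.141]
wrist_force: [0.1, 0.0, -0.2]
gripper_width: 0.5
grasp_force: 0.0
```

Emit:
jog_arm --pt "0 0 0 0 0 0.002 -1" --pt "0 0 0 0 0 0.002 -1" --pt "0 0 0 0 0 0.002 -1" --pt "0 0 0 0 0 0.001 -1" --pt "0 0 0 0 0 0 -1" --pt "0 0 0 0 0 0 -1"

```text
time_s: 4.2
eef_pos: [479.2, 0.3, 98.3]
orientation: [3.142, 0.0, 3.141]
wrist_force: [-0.2, -0.9, -0.5]
gripper_width: 0.7
grasp_force: 0.0
```

Run:
```python
from h import *
w=np.load("w1.npy",allow_pickle=True).item()
print(at_z(w,(101,169),29),at_z(w,(64,162.5),29),at_z(w,(318.5,196),100),at_z(w,(266,196),100))
s=status.sense();print(s["eef_pos"],s["wrist_force"])
```

```text
[ 464.6745801  -283.77340753   29.        ] [ 455.95535089 -330.87306998   29.        ] [481.20327377   1.83982233 100.        ] [481.17433937 -54.750079   100.        ]
[4.79224207e+02 2.50248745e-01 9.83406173e+01] [-0.21611834 -0.88350207 -0.47690948]
```

Emit:
jog_arm --pt "0 0 0 0 0 0.001 -1" --pt "0 0 0 0 0 0 -1" --pt "0 0 0 0 0 0 -1"

```text
time_s: 4.5
eef_pos: [479.2, 0.3, 97.3]
orientation: [-3.142, -0.0, 3.141]
wrist_force: [1.0, 0.1, 1.0]
gripper_width: 0.6
grasp_force: 0.0
```

Emit:
jog_arm --pt "0 0 0 0 0 0.001 -1" --pt "0 0 0 0 0 0 -1" --pt "0 0 0 0 0 0 -1"

```text
time_s: 4.8
eef_pos: [479.2, 0.3, 96.3]
orientation: [-3.142, -0.0, 3.141]
wrist_force: [0.8, -0.1, -0.1]
gripper_width: 0.8
grasp_force: 0.0
```

Emit:
jog_arm --pt "0 0 0 0 0 0.001 -1" --pt "0 0 0 0 0 0 -1" --pt "0 0 0 0 0 0 -1"

```text
time_s: 5.1
eef_pos: [479.2, 0.3, 95.3]
orientation: [-3.142, -0.0, 3.141]
wrist_force: [-0.1, -0.2, -0.2]
gripper_width: 0.6
grasp_force: 0.0
```

Run:
```python
from h import *
w=eyes.grab_frame("wrist");save(w,"w2.png",(180,130,460,330),2.8)
for i in range(4):
  eyes.grab_frame("wrist");s=status.sense();print(s["time_s"],s["eef_pos"],s["wrist_force"],s["q"])
```

```text
5.2 [4.79210973e+02 2.59434688e-01 9.53349144e+01] [0.39854823 1.33346169 0.08302429] [-0.10736697  0.45160592 -0.01600109  2.23644209  0.01602162  0.45358837
  1.43429512]
5.25 [4.79240535e+02 2.43954687e-01 9.53438038e+01] [0.52851683 0.10177266 0.05193107] [-0.10732988  0.45160532 -0.01599832  2.23639782  0.01602021  0.45360049
  1.43431712]
5.3 [4.79198185e+02 2.42901567e-01 9.53638373e+01] [ 0.04092121 -0.14468459 -0.44853395] [-0.10727933  0.45153987 -0.01604898  2.23645294  0.01600468  0.45362842
  1.43431098]
5.35 [4.79247260e+02 2.74467306e-01 9.53583488e+01] [ 0.04577538 -0.78721491  0.00334928] [-0.10736249  0.45158181 -0.01603246  2.23637898  0.01603994  0.45363109
  1.43430519]
```

View pics/w2.png

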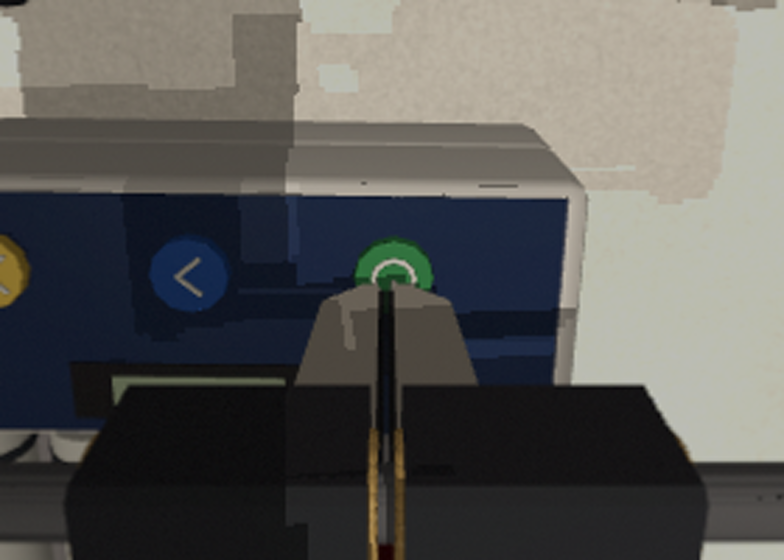

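The tips are right over the green ring (crop ~(392,280)) but the force reads nothing yet, so the tips seem to sit slightly above the nominal height. I keep going in small steps and watch the force.

Emit:
jog_arm --pt "0 0 0 0 0 0.001 -1" --pt "0 0 0 0 0 0 -1"

```text
time_s: 5.55
eef_pos: [479.1, 0.3, 94.2]
orientation: [-3.142, -0.0, 3.141]
wrist_force: [-0.6, 0.1, 0.8]
gripper_width: 0.6
grasp_force: 0.0
```

Emit:
jog_arm --pt "0 0 0 0 0 0.001 -1" --pt "0 0 0 0 0 0 -1"

```text
time_s: 5.75
eef_pos: [479.2, 0.2, 93.2]
orientation: [-3.142, -0.0, 3.141]
wrist_force: [-1.0, 0.3, 0.7]
gripper_width: 0.5
grasp_force: 0.0
```

Run:
```python
from h import *
F=[]
for i in range(4):
  eyes.grab_frame("wrist");s=status.sense();F.append(s["wrist_force"])
print(s["eef_pos"],np.mean(F,0),s["ft_torque"])
```

```text
[4.79194366e+02 2.52239303e-01 9.33328499e+01] [ 0.47587545  0.55769524 -0.19784226] [ 0.10152098 -0.01252623  0.01355317]
```

Run:
```python
from h import *
w=eyes.grab_frame("wrist");g=eyes.grab_frame("side");s=status.sense();p=s["eef_pos"]
for dx in(0,-7.5):
  print(dx,[(h,proj(w,p+[dx,0,h]).round(1).tolist()) for h in(0,3,6,10,15)])
print("key",proj(w,(480,1.5,100)),proj(w,(480,1.5,96)))
print("side tcp",proj(g,p))
a=cv2.resize(w["img"][190:270,270:370],None,fx=6,fy=6,interpolation=cv2.INTER_CUBIC)
c=proj(g,p).astype(int);b=cv2.resize(g["img"][c[1]-40:c[1]+40,c[0]-8:c[0]+8] if 0 else g["img"][c[1]-50:c[1]+30,c[0]-16:c[0]+16],None,fx=6,fy=6,interpolation=cv2.INTER_CUBIC)
cv2.imwrite("pics/w3.png",np.hstack([a,b])[:,:,::-1]);print(c)
```

```text
0 [(0, [318.5, 223.9]), (3, [318.5, 225.4]), (6, [318.5, 226.9]), (10, [318.5, 229.0]), (15, [318.5, 231.7])]
-7.5 [(0, [318.5, 214.9]), (3, [318.5, 216.2]), (6, [318.5, 217.6]), (10, [318.5, 219.5]), (15, [318.5, 222.0])]
key [320.11243281 228.13076208] [320.06325536 226.10769387]
side tcp [361.95713419 218.4493968 ]
[361 218]
```

View pics/w3.png

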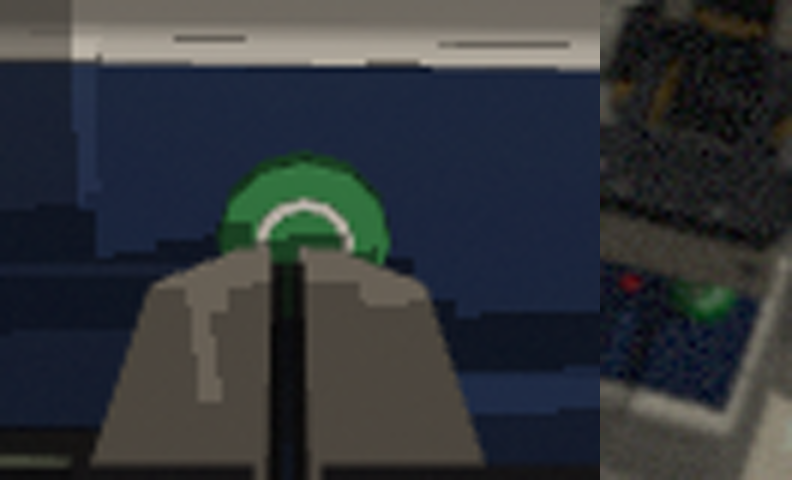

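Run:
```python
from h import *
w=eyes.grab_frame("wrist");g=eyes.grab_frame("side");p=status.sense()["eef_pos"]
o1,d1=ray(w,(318.5,231));o2,d2=ray(g,(362,212))
for o,d in((o1,d1),(o2,d2)): d/=np.linalg.norm(d)
t=np.linalg.lstsq(np.c_[d1,-d2],o2-o1,rcond=None)[0]
print(p,o1+d1*t[0],o2+d2*t[1])
print([(h,proj(g,p+[0,0,h]).round(1).tolist()) for h in(0,5,10,15)])
```

```text
[4.79222819e+02 2.49138988e-01 9.33618187e+01] [4.77184287e+02 2.33000773e-01 1.11966937e+02] [481.01789663  -1.16930289 113.62291454]
[(0, [362.0, 218.4]), (5, [362.1, 217.0]), (10, [362.3, 215.6]), (15, [362.5, 214.2])]
```

Emit:
jog_arm --pt "0 0 0 0 0 0.001 -1" --pt "0 0 0 0 0 0 -1" --pt "0 0 0 0 0 0 -1"

```text
time_s: 6.45
eef_pos: [479.1, 0.3, 92.3]
orientation: [-3.142, -0.0, 3.141]
wrist_force: [-0.3, 0.7, -0.5]
gripper_width: 0.6
grasp_force: 0.0
```

Emit:
jog_arm --pt "0 0 0 0 0 0.001 -1" --pt "0 0 0 0 0 0 -1" --pt "0 0 0 0 0 0 -1"

```text
time_s: 6.75
eef_pos: [479.2, 0.3, 91.3]
orientation: [-3.142, -0.0, 3.141]
wrist_force: [-0.0, 0.3, -0.8]
gripper_width: 0.6
grasp_force: 0.0
```

Emit:
jog_arm --pt "0 0 0 0 0 0.001 -1" --pt "0 0 0 0 0 0 -1"

```text
time_s: 6.95
eef_pos: [479.2, 0.3, 90.3]
orientation: [-3.142, -0.0, 3.141]
wrist_force: [1.1, -0.1, 0.4]
gripper_width: 0.5
grasp_force: 0.0
```

Emit:
jog_arm --pt "0 0 0 0 0 0.001 -1" --pt "0 0 0 0 0 0 -1"

```text
time_s: 7.15
eef_pos: [479.1, 0.2, 89.2]
orientation: [-3.142, -0.0, 3.141]
wrist_force: [-0.8, 0.9, -0.1]
gripper_width: 0.7
grasp_force: 0.0
```

Emit:
jog_arm --pt "0 0 0 0 0 0.001 -1" --pt "0 0 0 0 0 0 -1"

```text
time_s: 7.35
eef_pos: [479.2, 0.3, 88.2]
orientation: [-3.142, -0.0, 3.141]
wrist_force: [0.4, -0.3, 0.8]
gripper_width: 0.3
grasp_force: 0.0
```

Emit:
jog_arm --pt "0 0 0 0 0 0.001 -1" --pt "0 0 0 0 0 0 -1"

```text
time_s: 7.55
eef_pos: [479.2, 0.3, 87.2]
orientation: [-3.142, -0.0, 3.141]
wrist_force: [-0.1, -0.7, -0.2]
gripper_width: 0.3
grasp_force: 0.0
```

Emit:
jog_arm --pt "0 0 0 0 0 0.001 -1" --pt "0 0 0 0 0 0 -1"

```text
time_s: 7.75
eef_pos: [479.1, 0.3, 86.2]
orientation: [-3.142, -0.0, 3.141]
wrist_force: [0.3, -0.0, -0.1]
gripper_width: 0.5
grasp_force: 0.0
```

Emit:
jog_arm --pt "0 0 0 0 0 0.001 -1" --pt "0 0 0 0 0 0 -1"

```text
time_s: 7.95
eef_pos: [479.2, 0.3, 85.2]
orientation: [-3.142, -0.0, 3.141]
wrist_force: [-0.2, -0.8, 0.7]
gripper_width: 0.4
grasp_force: 0.0
```

Run:
```python
from h import *
F=[]
for i in range(3):
  w=eyes.grab_frame("wrist");s=status.sense();F.append(s["wrist_force"])
g=eyes.grab_frame("side")
print(s["eef_pos"],np.mean(F,0))
a=cv2.resize(w["img"][190:270,270:370],None,fx=5,fy=5,interpolation=cv2.INTER_CUBIC)
b=cv2.resize(g["img"][170:250,330:400],None,fx=5,fy=5,interpolation=cv2.INTER_CUBIC)
cv2.imwrite("pics/w4.png",np.hstack([a,b])[:,:,::-1])
```

```text
[4.79180843e+02 2.44934712e-01 8.53138482e+01] [-0.56634599  0.45119427  0.01720736]
```

View pics/w4.png

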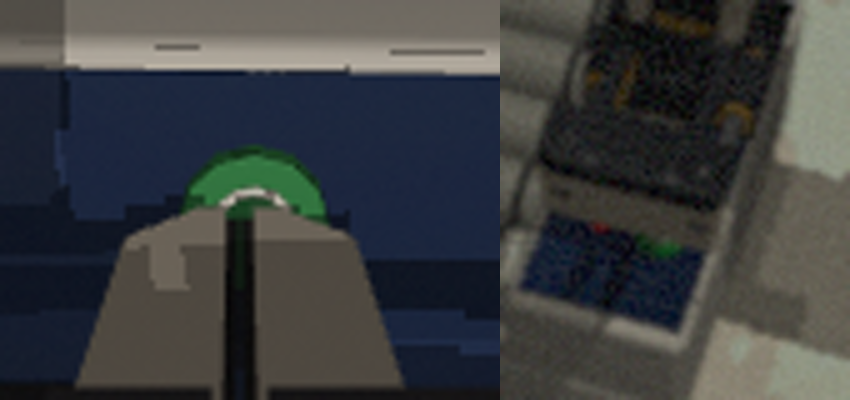

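The tip is still visibly above the green key (wrist tip edge ~(318,231)), and two views put it about 15–20 mm above the reported TCP. I continue down carefully.

Emit:
jog_arm --pt "0 0 0 0 0 0.001 -1" --pt "0 0 0 0 0 0 -1"

```text
time_s: 8.35
eef_pos: [479.2, 0.3, 84.3]
orientation: [-3.142, -0.0, 3.141]
wrist_force: [-0.9, 0.4, -0.8]
gripper_width: 0.4
grasp_force: 0.0
```

Emit:
jog_arm --pt "0 0 0 0 0 0.001 -1" --pt "0 0 0 0 0 0 -1"

```text
time_s: 8.55
eef_pos: [479.2, 0.3, 83.2]
orientation: [-3.142, -0.0, 3.141]
wrist_force: [0.2, -0.6, 0.0]
gripper_width: 0.4
grasp_force: 0.0
```

Emit:
jog_arm --pt "0 0 0 0 0 0.001 -1" --pt "0 0 0 0 0 0 -1"

```text
time_s: 8.75
eef_pos: [479.1, 0.3, 82.2]
orientation: [-3.142, -0.0, 3.141]
wrist_force: [-0.4, 0.2, 0.1]
gripper_width: 0.5
grasp_force: 0.0
```

Emit:
jog_arm --pt "0 0 0 0 0 0.001 -1" --pt "0 0 0 0 0 0 -1"

```text
time_s: 8.95
eef_pos: [479.1, 0.3, 81.2]
orientation: [-3.142, -0.0, 3.141]
wrist_force: [0.1, -0.2, -0.4]
gripper_width: 0.5
grasp_force: 0.0
```

Emit:
jog_arm --pt "0 0 0 0 0 0.001 -1" --pt "0 0 0 0 0 0 -1"

```text
time_s: 9.15
eef_pos: [479.1, 0.3, 80.2]
orientation: [-3.142, -0.0, 3.141]
wrist_force: [0.2, -0.4, -0.5]
gripper_width: 0.6
grasp_force: 0.0
```

Emit:
jog_arm --pt "0 0 0 0 0 0.001 -1" --pt "0 0 0 0 0 0 -1"

```text
time_s: 9.35
eef_pos: [479.2, 0.2, 79.3]
orientation: [-3.142, -0.0, 3.141]
wrist_force: [0.1, 1.1, 0.0]
gripper_width: 0.7
grasp_force: 0.0
```

Run:
```python
from h import *
w=eyes.grab_frame("wrist");g=eyes.grab_frame("side");s=status.sense();p=s["eef_pos"]
print(p,w["T"][:3,3])
for n,q in(("green",(480,1.5,100)),("blue",(480,-54.5,100)),("yellow",(480,-110.5,100))): print(n,proj(w,q))
h=cv2.cvtColor(w["img"],cv2.COLOR_RGB2HSV)
for n,lo,hi in(("green",(50,90,40),(85,255,255)),("yellow",(18,110,80),(35,255,255)),("blue",(100,120,75),(115,255,255))):
  m=cv2.inRange(h,lo,hi);k,l,st,c=cv2.connectedComponentsWithStats(m)
  print(n,[(st[i].tolist(),c[i].round(1).tolist()) for i in range(1,k) if st[i,4]>80])
a=cv2.resize(w["img"][170:280,150:370],None,fx=3,fy=3,interpolation=cv2.INTER_CUBIC)
b=np.zeros((330,120,3),np.uint8);c=cv2.resize(g["img"][185:240,340:380],(240,330),interpolation=cv2.INTER_CUBIC)
cv2.imwrite("pics/w5.png",np.hstack([a[:,:540],c])[:,:,::-1])
```

```text
[4.79195997e+02 2.55423258e-01 7.93102623e+01] [398.42461367  -0.46646581 279.53681352]
green [320.3000941 235.951312 ]
blue [241.34784435 236.01819554]
yellow [162.78656963 236.02291749]
green [([307, 222, 28, 13, 196], [321.2, 227.4])]
yellow [([148, 221, 31, 29, 610], [163.2, 234.8]), ([312, 285, 3, 53, 155], [313.0, 310.7]), ([321, 285, 3, 53, 128], [322.2, 311.2]), ([299, 350, 135, 28, 2864], [361.0, 362.6])]
blue [([630, 151, 10, 50, 348], [635.4, 177.2]), ([227, 224, 30, 27, 541], [241.2, 236.8]), ([619, 253, 21, 37, 438], [630.7, 273.3])]
```

View pics/w5.png

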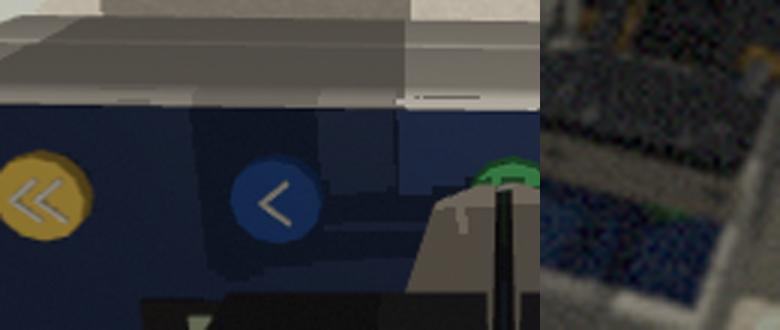

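Emit:
jog_arm --pt "0 0 0 0 0 0.001 -1" --pt "0 0 0 0 0 0 -1"

```text
time_s: 9.65
eef_pos: [479.2, 0.3, 78.3]
orientation: [-3.142, -0.0, 3.141]
wrist_force: [0.1, 0.7, -1.1]
gripper_width: 0.3
grasp_force: 0.0
```

Emit:
jog_arm --pt "0 0 0 0 0 0.001 -1" --pt "0 0 0 0 0 0 -1"

```text
time_s: 9.85
eef_pos: [479.2, 0.3, 77.2]
orientation: [-3.142, -0.0, 3.141]
wrist_force: [0.6, 0.0, -0.1]
gripper_width: 0.4
grasp_force: 0.0
```

Emit:
jog_arm --pt "0 0 0 0 0 0.001 -1" --pt "0 0 0 0 0 0 -1"

```text
time_s: 10.05
eef_pos: [479.2, 0.3, 76.2]
orientation: [-3.142, -0.0, 3.141]
wrist_force: [0.7, -0.6, -0.4]
gripper_width: 0.1
grasp_force: 0.0
```

Emit:
jog_arm --pt "0 0 0 0 0 0.001 -1" --pt "0 0 0 0 0 0 -1"

```text
time_s: 10.25
eef_pos: [479.2, 0.3, 75.2]
orientation: [-3.142, -0.0, 3.141]
wrist_force: [-0.0, -0.9, -0.2]
gripper_width: 0.6
grasp_force: 0.0
```

Emit:
jog_arm --pt "0 0 0 0 0 0.001 -1" --pt "0 0 0 0 0 0 -1"

```text
time_s: 10.45
eef_pos: [479.2, 0.2, 74.3]
orientation: [-3.142, -0.0, 3.141]
wrist_force: [0.4, 0.4, -0.5]
gripper_width: 0.3
grasp_force: 0.0
```

Emit:
jog_arm --pt "0 0 0 0 0 0.001 -1" --pt "0 0 0 0 0 0 -1"

```text
time_s: 10.65
eef_pos: [479.2, 0.3, 73.2]
orientation: [-3.142, -0.0, 3.141]
wrist_force: [-0.1, 0.1, 0.4]
gripper_width: 0.5
grasp_force: 0.0
```

Run:
```python
from h import *
F=[];t=[]
for i in range(3):
  w=eyes.grab_frame("wrist");s=status.sense();F.append(s["wrist_force"]);t.append(s["ft_torque"])
print(s["eef_pos"],np.mean(F,0),np.mean(t,0),s["effort"])
h=cv2.cvtColor(w["img"],cv2.COLOR_RGB2HSV)
for n,lo,hi in(("green",(50,90,40),(85,255,255)),("yellow",(18,110,80),(35,255,255))):
  m=cv2.inRange(h,lo,hi);k,l,st,c=cv2.connectedComponentsWithStats(m)
  print(n,[(st[i].tolist(),c[i].round(1).tolist()) for i in range(1,k) if st[i,4]>40])
```

```text
[4.79185483e+02 2.47969453e-01 7.33141103e+01] [-0.17564495 -0.26138121 -0.05927098] [ 0.0446312   0.00579381 -0.00199249] [-2.83373331e-03 -5.48022759e+01  1.15309618e+00 -1.19802564e+01
  7.20833414e-03  7.92581937e-02 -1.19365586e-04]
green [([310, 225, 25, 10, 126], [321.4, 229.1])]
yellow [([142, 224, 33, 30, 647], [158.8, 238.2]), ([311, 284, 4, 54, 190], [312.6, 312.1]), ([321, 285, 4, 53, 181], [322.3, 312.8]), ([289, 350, 144, 28, 2975], [355.3, 362.6])]
```

Emit:
jog_arm --pt "0 0 0 0 0 0.001 -1" --pt "0 0 0 0 0 0 -1"

```text
time_s: 11.0
eef_pos: [479.2, 0.3, 72.3]
orientation: [-3.142, -0.0, 3.141]
wrist_force: [0.3, 0.3, -0.4]
gripper_width: 0.7
grasp_force: 0.0
```

Emit:
jog_arm --pt "0 0 0 0 0 0.001 -1" --pt "0 0 0 0 0 0 -1"

```text
time_s: 11.2
eef_pos: [479.1, 0.2, 71.2]
orientation: [-3.142, -0.0, 3.141]
wrist_force: [-1.1, 0.1, 0.5]
gripper_width: 0.6
grasp_force: 0.0
```

Emit:
jog_arm --pt "0 0 0 0 0 0.001 -1" --pt "0 0 0 0 0 0 -1"

```text
time_s: 11.4
eef_pos: [479.1, 0.3, 70.2]
orientation: [-3.142, -0.0, 3.141]
wrist_force: [0.0, 0.5, 0.2]
gripper_width: 0.6
grasp_force: 0.0
```

Emit:
jog_arm --pt "0 0 0 0 0 0.001 -1" --pt "0 0 0 0 0 0 -1"

```text
time_s: 11.6
eef_pos: [479.2, 0.3, 69.2]
orientation: [-3.142, -0.0, 3.141]
wrist_force: [-0.5, 0.2, -0.5]
gripper_width: 0.9
grasp_force: 0.0
```

Emit:
jog_arm --pt "0 0 0 0 0 0.001 -1" --pt "0 0 0 0 0 0 -1"

```text
time_s: 11.8
eef_pos: [479.2, 0.3, 68.2]
orientation: [-3.142, -0.0, 3.141]
wrist_force: [-0.5, 0.6, -0.2]
gripper_width: 0.4
grasp_force: 0.0
```

Emit:
jog_arm --pt "0 0 0 0 0 0.001 -1" --pt "0 0 0 0 0 0 -1"

```text
time_s: 12.0
eef_pos: [479.2, 0.2, 67.2]
orientation: [-3.142, -0.0, 3.141]
wrist_force: [-0.4, 0.3, 0.5]
gripper_width: 0.6
grasp_force: 0.0
```

Run:
```python
from h import *
w=eyes.grab_frame("wrist");g=eyes.grab_frame("side");s=status.sense();p=s["eef_pos"];t=eyes.grab_frame("top")
print(p,w["T"][:3,3],proj(g,p),proj(t,p))
gi=g["img"].copy()
a=cv2.resize(w["img"][200:290,230:410],(400,200),interpolation=cv2.INTER_CUBIC)
b=cv2.resize(gi[130:250,290:410],(400,400),interpolation=cv2.INTER_CUBIC)
c=cv2.resize(t["img"][190:250,270:390],(400,200),interpolation=cv2.INTER_CUBIC)
cv2.imwrite("pics/w6.png",np.hstack([np.vstack([a,c]),b])[:,:,::-1])
```

```text
[4.79174147e+02 2.70134440e-01 6.73237198e+01] [398.42606764  -0.46635975 267.53703296] [361.16701923 225.6073269 ] [311.36016842 230.06295646]
```

View pics/w6.png

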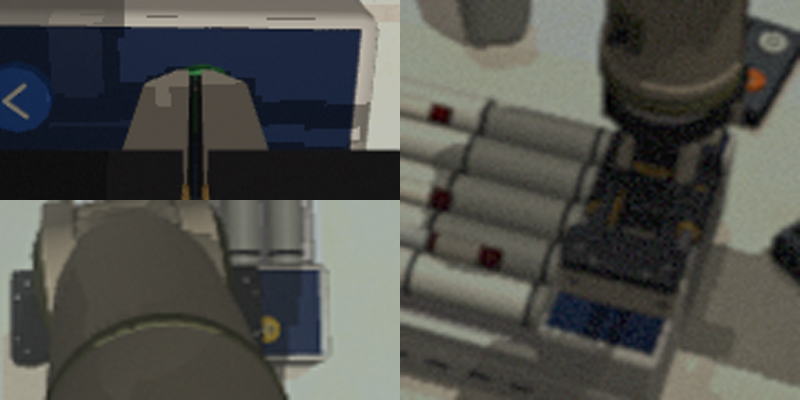

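The tips cover nearly all of the green key in the wrist view (sliver at (200,70) in the composite). The side view shows the tips just above the panel and the body well clear of the tubes, so contact should be a few mm away.

Emit:
jog_arm --pt "0 0 0 0 0 0.001 -1" --pt "0 0 0 0 0 0 -1"

```text
time_s: 12.35
eef_pos: [479.3, 0.3, 66.3]
orientation: [-3.142, 0.0, 3.141]
wrist_force: [0.0, -0.1, 2.1]
gripper_width: 0.6
grasp_force: 0.7
```

Emit:
jog_arm --pt "0 0 0 0 0 0.001 -1" --pt "0 0 0 0 0 0 -1"

```text
time_s: 12.55
eef_pos: [479.3, 0.2, 65.3]
orientation: [-3.142, 0.0, 3.141]
wrist_force: [0.0, -0.2, 1.9]
gripper_width: 0.5
grasp_force: 1.1
```

Emit:
jog_arm --pt "0 0 0 0 0 0.001 -1" --pt "0 0 0 0 0 0 -1"

```text
time_s: 12.75
eef_pos: [479.2, 0.3, 64.3]
orientation: [3.142, 0.0, 3.141]
wrist_force: [0.1, 0.3, 3.5]
gripper_width: 0.6
grasp_force: 1.5
```

Contact starts near TCP z ≈ 67, so the tip sits 33 mm above the reported TCP. I press a little further and hold.

Emit:
jog_arm --pt "0 0 0 0 0 0.0005 -1" --pt "0 0 0 0 0 0 -1" --pt "0 0 0 0 0 0 -1"

```text
time_s: 13.05
eef_pos: [479.3, 0.3, 63.9]
orientation: [-3.142, 0.0, 3.141]
wrist_force: [0.0, -0.7, 3.9]
gripper_width: 0.3
grasp_force: 1.7
```

Run:
```python
from h import *
F=[]
for i in range(5):
  w=eyes.grab_frame("wrist");s=status.sense();F.append(s["wrist_force"][2])
print(s["eef_pos"],np.mean(F),F)
```

```text
[4.79245038e+02 2.64185856e-01 6.38442316e+01] 3.2511107129570567 [np.float64(3.005172483216005), np.float64(3.5774136637970173), np.float64(3.4697167130642685), np.float64(2.8671226655247692), np.float64(3.336128039183225)]
```

Emit:
jog_arm --pt "0 0 0 0 0 0.0009 -1" --pt "0 0 0 0 0 0 -1" --pt "0 0 0 0 0 0 -1" --pt "0 0 0 0 0 0 -1"

```text
time_s: 13.7
eef_pos: [479.3, 0.3, 63.0]
orientation: [-3.142, 0.0, 3.141]
wrist_force: [-0.7, 0.2, 5.3]
gripper_width: 0.6
grasp_force: 2.7
```

Run:
```python
from h import *
F=[]
for i in range(5):
  w=eyes.grab_frame("wrist");s=status.sense();F.append(s["wrist_force"][2])
print(s["eef_pos"],np.mean(F))
```

```text
[4.79275950e+02 2.38115992e-01 6.30071179e+01] 5.252489022146586
```

Fully down at 5.3 N. I release it and move to blue with the same pressing height.

Emit:
jog_arm --pt "0 0 0 0 0 -0.005 -1" --pt "0 0 0 0 0 -0.02 -1" --pt "0 0 0 0 -0.025 0 -1" --pt "0 0 0 0 -0.03 0 -1" --pt "0 0 0 0 0 0 -1" --pt "0 0 0 0 0 0.012 -1" --pt "0 0 0 0 0 0.006 -1" --pt "0 0 0 0 0 0 -1" --pt "0 0 0 0 0 0 -1"

```text
time_s: 14.85
eef_pos: [479.0, -54.2, 69.9]
orientation: [3.141, -0.001, -3.141]
wrist_force: [1.0, 0.3, -0.4]
gripper_width: 0.6
grasp_force: 0.0
```

Emit:
jog_arm --pt "0 0 0 0 0 0.002 -1" --pt "0 0 0 0 0 0.002 -1" --pt "0 0 0 0 0 0.001 -1" --pt "0 0 0 0 0 0.001 -1" --pt "0 0 0 0 0 0.0005 -1" --pt "0 0 0 0 0 0 -1" --pt "0 0 0 0 0 0 -1"

```text
time_s: 15.55
eef_pos: [479.4, -54.5, 63.6]
orientation: [3.141, 0.0, 3.141]
wrist_force: [1.8, 1.6, 3.7]
gripper_width: 0.3
grasp_force: 1.9
```

Run:
```python
from h import *
F=[]
for i in range(5):
  w=eyes.grab_frame("wrist");s=status.sense();F.append(s["wrist_force"][2])
print(s["eef_pos"],np.mean(F))
```

```text
[479.38144956 -54.56882826  63.5158608 ] 3.882832834707043
```

Emit:
jog_arm --pt "0 0 0 0 0 0.0006 -1" --pt "0 0 0 0 0 0 -1" --pt "0 0 0 0 0 0 -1"

```text
time_s: 16.1
eef_pos: [479.4, -54.6, 63.0]
orientation: [3.142, 0.001, 3.141]
wrist_force: [1.2, 2.9, 6.2]
gripper_width: 0.4
grasp_force: 3.1
```

Emit:
jog_arm --pt "0 0 0 0 0 -0.005 -1" --pt "0 0 0 0 0 -0.025 -1" --pt "0 0 0 0 0 -0.04 -1" --pt "0 0 0 0.004 -0.03 0 -1" --pt "0 0 0 0.004 -0.045 0 -1" --pt "0 0 0 0.004 -0.045 0 -1" --pt "0 0 0 0.004 -0.045 0 -1" --pt "0 0 0 0 -0.045 0 -1" --pt "0 0 0 0 -0.02 0 -1" --pt "0 0 0 0 0 0 -1" --pt "0 0 0 0 0 0 -1" --pt "0 0 0 0 0 0 -1"

```text
time_s: 17.3
eef_pos: [462.8, -283.3, 132.7]
orientation: [3.141, -0.001, -3.141]
wrist_force: [0.3, 0.9, 0.6]
gripper_width: 0.2
grasp_force: 0.0
```

Run:
```python
from h import *
w=eyes.grab_frame("wrist");s=status.sense();print(s["eef_pos"],s["orientation"])
h=cv2.cvtColor(w["img"],cv2.COLOR_RGB2HSV)
m=cv2.inRange(h,(4,130,80),(18,255,255));k,l,st,c=cv2.connectedComponentsWithStats(m)
print(proj(w,(463.5,-284.3,29)))
for i in range(1,k):
  if st[i,4]>80: print(st[i],c[i].round(1),at_z(w,c[i],29).round(1))
print([(r["extent"],r["score"]) for r in eyes.recognise("bottle","wrist")])
save(w,"w7.png")
```

```text
[ 463.0497447  -283.19107181  132.77681838] [ 3.14093964e+00 -5.52696030e-04 -3.13999835e+00]
[317.15002506 190.33473779]
[480  39  29  33 655] [493.7  54.6] [ 323.  -107.7   29. ]
[308 182  19  19 240] [316.6 190.8] [ 464.1 -284.9   29. ]
[([314.5, 321.7, 324.5, 356.2], 0.7)]
```

View pics/w7.png

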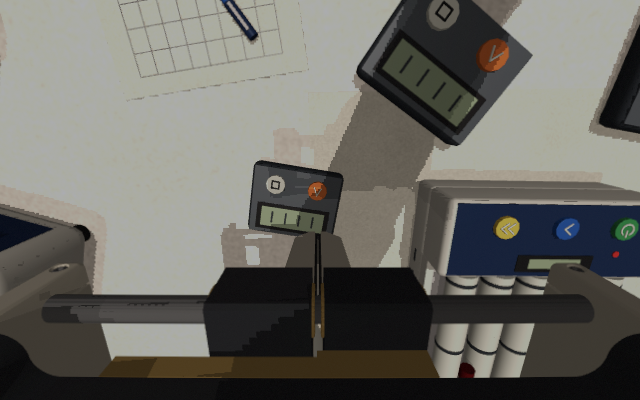

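The wrist view shows the small timer's orange key at (317,191), left of the white key at (275,184) as seen from the robot. It measures (464,-285,29), matching the plan. The body stays about 24 mm clear of the mixer. I go down towards contact at about TCP z = -4.

Emit:
jog_arm --pt "0 0 0 -0.0005 -0.0013 0.03 -1" --pt "0 0 0 0 0 0.04 -1" --pt "0 0 0 0 0 0.035 -1" --pt "0 0 0 0 0 0.02 -1" --pt "0 0 0 0 0 0.005 -1" --pt "0 0 0 0 0 0 -1" --pt "0 0 0 0 0 0 -1"

```text
time_s: 18.1
eef_pos: [464.3, -285.9, 3.8]
orientation: [-3.141, 0.001, -3.141]
wrist_force: [0.7, 0.1, 0.2]
gripper_width: 0.3
grasp_force: 0.0
```

Emit:
jog_arm --pt "0 0 0 0 0 0.002 -1" --pt "0 0 0 0 0 0.002 -1" --pt "0 0 0 0 0 0.002 -1" --pt "0 0 0 0 0 0.001 -1" --pt "0 0 0 0 0 0 -1" --pt "0 0 0 0 0 0 -1"

```text
time_s: 18.7
eef_pos: [463.7, -286.1, -4.1]
orientation: [-3.142, 0.0, 3.141]
wrist_force: [0.0, -1.0, 0.2]
gripper_width: 0.2
grasp_force: 0.4
```

Emit:
jog_arm --pt "0 0 0 0 0 0.001 -1" --pt "0 0 0 0 0 0.001 -1" --pt "0 0 0 0 0 0 -1"

```text
time_s: 19.0
eef_pos: [463.7, -286.1, -6.2]
orientation: [-3.141, 0.0, 3.141]
wrist_force: [-0.1, -0.3, 2.7]
gripper_width: 0.3
grasp_force: 1.3
```

Emit:
jog_arm --pt "0 0 0 0 0 0.001 -1" --pt "0 0 0 0 0 0.0005 -1" --pt "0 0 0 0 0 0 -1" --pt "0 0 0 0 0 0 -1"

```text
time_s: 19.4
eef_pos: [463.7, -286.1, -7.6]
orientation: [-3.141, 0.0, 3.141]
wrist_force: [-1.0, -0.5, 4.3]
gripper_width: 0.6
grasp_force: 1.9
```

Run:
```python
from h import *
F=[]
for i in range(5):
  w=eyes.grab_frame("wrist");s=status.sense();F.append(s["wrist_force"])
print(s["eef_pos"],np.mean(F,0))
```

```text
[ 463.66865029 -286.12370321   -7.58261729] [-0.03137126 -0.23673893  3.63984862]
```

Emit:
jog_arm --pt "0 0 0 0 0 0.0006 -1" --pt "0 0 0 0 0 0 -1" --pt "0 0 0 0 0 0 -1"

```text
time_s: 19.95
eef_pos: [463.7, -286.1, -8.0]
orientation: [-3.141, 0.0, 3.141]
wrist_force: [-1.1, -1.1, 6.7]
gripper_width: 0.4
grasp_force: 3.6
```

Emit:
jog_arm --pt "0 0 0 0 0 -0.005 -1" --pt "0 0 0 0 0 -0.02 -1" --pt "0 0 0 0 0 -0.04 -1" --pt "0 0 0 0 0 -0.045 -1" --pt "0 0 0 0 0 -0.045 -1" --pt "0 0 0 0 0 -0.045 -1" --pt "0 0 0 0 0 0 -1" --pt "0 0 0 0 0 0 -1" --pt "0 0 0 0 0 0 -1"

```text
time_s: 20.85
eef_pos: [462.8, -285.5, 190.6]
orientation: [3.141, -0.002, 3.141]
wrist_force: [-0.7, 0.7, -1.1]
gripper_width: 0.3
grasp_force: 0.0
```

Run:
```python
from h import *
w=eyes.grab_frame("wrist");g=eyes.grab_frame("side");s=status.sense();print(s["time_s"],s["eef_pos"],s["wrist_force"])
for n,F in(("w",w),):
  h=cv2.cvtColor(F["img"],cv2.COLOR_RGB2HSV);m=cv2.inRange(h,(4,130,80),(18,255,255));k,l,st,c=cv2.connectedComponentsWithStats(m)
  for i in range(1,k):
    if st[i,4]>60: print(n,st[i],at_z(F,c[i],29).round(1))
g0=np.load("side.npy",allow_pickle=True).item()["img"]
d=cv2.absdiff(cv2.GaussianBlur(g["img"],(5,5),0),cv2.GaussianBlur(g0,(5,5),0)).max(2)
for n,b in(("tubes",(225,140,345,225)),("dish",(250,335,365,400)),("tape",(185,325,225,360)),("bottle",(300,78,332,145))): print(n,(d[b[1]:b[3],b[0]:b[2]]>40).mean())
```

```text
20.95 [ 462.7397506  -285.49491518  190.19668194] [-0.1177372   0.06024414  0.1006307 ]
w [623  25  17  28 329] [293.9  86.9  29. ]
w [453  52  25  27 450] [ 323.4 -108.7   29. ]
w [311 173  16  15 175] [ 464.3 -284.8   29. ]
tubes 0.018627450980392157
dish 0.24334448160535116
tape 0.0
bottle 0.02751865671641791
```

The timer has not moved: its start key reads (464.3,-284.8), against (464.1,-284.9) before. The dish difference fits the arm's shadow shifting, as the hand never came near it at low height. The hand is clear.

```bash
python3 -c "
from rig import arm
print(arm.sign_off())"
```

```text
the job is handed in; nothing more can be done
None
```

I pressed and released the green power key, the blue slow-speed key and then the small timer's orange start key, with at most about 7 N read at the wrist; the hand finished clear and the job was handed in at about 21 s.

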